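# Isolate the flour mill, clear the scraper bar from its chest, switch back on

## Task

The flour mill is switched on and a scraper bar is stuck in its flour chest: first pull the yellow-handled locking toggle outward and flip it over to the red (off) end so that it drops back in and locks. Then draw the blue-handled bar out through the chest's narrow slot, tilted as it lies, and lay it flat inside the aluminium tray without dropping it. Finally pull the toggle out again and flip it back to the green (on) end, locked in; leave the bowl, the jar and the spoon where they are.

Things in the scene. Friction and masses are not known exactly. Their poses are not given: they have to be found in the camera images.
- switch: Grey isolator box fixed to the bench, 150 (x) x 90 (y) x 60 mm high; origin at the centre of its underside, z up. A green pad on the top at its +x end means on, a red pad at its -x end means off. In the middle of the top stands the locking toggle, which swings in the box's x-z plane between two steel gate cheeks (at y = +-11 to 20 mm, 50 mm high above the box top).
- pivot (a point): Centre of the box top, z = 60 mm: the axis about which the toggle swings (the axis is the box's y axis).
- bat_grip (a point): Centre of the toggle's yellow handle, 103 mm from the pivot along the bat while the bat is in (103 mm + bat_pull in general). The handle is a block 28 mm in the swing direction, 20 mm across (along the box's y axis, flat faces; grip these) and 46 mm long along the bat; its x, y, z axes turn with the bat, z along the bat away from the pivot.
- bat_angle (a joint): Lean of the toggle from upright, rad: positive leans to the box's +x (green, on), negative to -x (red, off), so the handle centre lies at (103 mm + bat_pull) * (sin, 0, cos) from the pivot in the box's frame. End stops at +-0.5. With the bat in, a cross pin at 45 mm from the pivot is caught by the gate and the bat can only move between 0.40 and 0.5 on either side. It starts on. Light friction only (about 0.02 N m).
- bat_pull (a joint): How far the bat is pulled outward along its own length, m: 0 in (locked), at most 0.016. A spring draws it in with 6 N, rising to 10 N at the end. Pulled out 0.009 or more, its pin clears the gate (at all angles) and the bat can be flipped; past the gate it drops back to 0 when let go. Let go above the gate it stays out on top of it.
- mill: Flour mill fixed to the bench; origin under the centre of its low flour chest, z up. The wooden chest is 116 (x) x 132 (y) mm and 98 mm high with its fixed cover (124 x 136 mm), walls and floor 8 mm. The mill tower (160 x 160 x 290 mm, hopper on top to 370 mm) stands behind it, from y = 71 to 231 mm. The chest's -y wall (outer face at y = -66 mm) has the slot.
- slot (a point): Centre of the slot on the outer face of the chest's -y wall, mill frame (0, -66, 54) mm. The slot is 44 mm wide (x) and 28 mm high (z = 40 to 68 mm).
- bar: Flat scraper bar, 26 mm wide (its x), 200 mm long (its y), 8 mm thick (its z), about 90 g, steel with a blue grip over 64 mm at its -y end; origin at its centre. At the start it lies in the slot, its blue end sticking out by about 70 mm and sloping up outward by about 16 degrees, its plain end resting on the chest floor near the back wall. It comes out along its own slope when drawn about 135 mm. The 26 mm width can be gripped from above, on the blue end.
- bar_grip_end (a point): Middle of the bar's blue end face, 100 mm from its centre (bar -y).
- bar_plain_end (a point): Middle of the bar's plain end face, 100 mm from its centre (bar +y).
- tray: Open aluminium tray fixed to the bench, outside 132 (x) x 262 (y) x 22 mm high, walls and floor 5 mm; origin at the centre of its underside, z up.
- tray_floor (a point): Centre of the tray's inner floor, 5 mm above the bench. The inside is 122 (x) x 252 (y) mm.
- bowl: Bystander: steel bowl, 170 mm across, 70 mm high, beyond the tray; origin under its centre.
- jar: Bystander: amber jar, 70 mm across, 110 mm high; origin under its centre.
- spoon: Bystander: wooden spoon lying on the bench between the robot and the tray, about 200 mm long along its x; origin under its middle.
There are look-alikes about, which are no part of the job. There is more than one size of the bar; the job needs the middle-sized.

How it is judged (in metres and radians):
On the way, in this order (a step that is already met when the one before it is completed fails the run):
1. the toggle is pulled out and flipped to the red end, dropped in and locked (value of joint bat_angle below -0.36 rad and value of joint bat_pull below 0.004 m), for 0.2 s.
2. with the toggle locked off, the bar is drawn clear of the chest through the slot (all of step 1 and y of bar_plain_end in the frame of mill below -0.07 m), for 0.1 s.
3. with the toggle still locked off, the bar lies flat in the tray, let go (all of step 1 and x of bar_grip_end in the frame of tray between -0.061 and 0.061 m and y of bar_grip_end in the frame of tray between -0.127 and 0.127 m and z of each of bar_grip_end, bar_plain_end in the frame of tray below 0.016 m and x of bar_plain_end in the frame of tray between -0.061 and 0.061 m and y of bar_plain_end in the frame of tray between -0.127 and 0.127 m and contact force between the fingers and bar below 0.1 N and linear speed of bar below 0.02 m/s and angular speed of bar below 0.2 rad/s), for 0.2 s.
At the end, for the whole second after the job is handed in: The toggle leans to the green end (bat_angle above 0.36 rad) and is in (bat_pull under 4 mm); the bar lies flat inside the tray, both end centres within the tray's inner walls and less than 16 mm above the bench, at rest (value of joint bat_angle above 0.36 rad and value of joint bat_pull below 0.004 m and x of bar_grip_end in the frame of tray between -0.061 and 0.061 m and y of bar_grip_end in the frame of tray between -0.127 and 0.127 m and z of each of bar_grip_end, bar_plain_end in the frame of tray below 0.016 m and x of bar_plain_end in the frame of tray between -0.061 and 0.061 m and y of bar_plain_end in the frame of tray between -0.127 and 0.127 m and linear speed of bar below 0.02 m/s and angular speed of bar below 0.2 rad/s); the robot touches nothing.
It fails at once if the bar is dropped (falling free at over 0.7 m/s, a drop of about 25 mm) (linear speed of bar above 0.7 m/s and contact force between the fingers and bar below 0.1 N).
It fails at once if the bowl is moved by more than 30 mm or tipped (distance of bowl from where it was at the start of the episode above 0.03 m or angle between bowl's own z axis and vertical above 0.35 rad).
It fails at once if the jar is moved by more than 30 mm or tipped (distance of jar from where it was at the start of the episode above 0.03 m or angle between jar's own z axis and vertical above 0.35 rad).
It fails at once if the spoon is moved by more than 30 mm or tipped (distance of spoon from where it was at the start of the episode above 0.03 m).
It also fails if it takes over 64 s, if anything falls off the work surface, if the arm or the gripper's body presses on something with over 40 N, if the wrist force passes 120 N, or if a joint passes its speed limit or range.

## Robot

A 6-joint arm with a two-finger parallel gripper is mounted at the origin on the work surface. World frame = base frame: x ahead of the robot, y to its left, z up, the work surface at z = 0. Lengths are in m, angles in degrees, forces in N, time in s.
With the tool pointing down it reaches from about 0.35 to 0.85 m from the base axis. Payload 8.1 kg.
Tool frame: the origin (TCP) lies at the very end of the fingers, on their centre line; the grasp point (between the pads) lies arm.grasp_offset behind it (arm.grasp_offset is the distance from the TCP to the grasp point, in m); z points along the fingers, y is the line along which they close (so a half turn about z gives the same grasp; the last joint's range is limited). The gripper opens to 93 mm and grips with 3 to 60 N. Pads are 15 mm wide; open, the fingers measure 128 mm over their backs; the gripper's body (75 mm by 188 mm) begins 65 mm behind the grasp point.
Start: joints at [-74.221, 7.471, 85.268, -0, 87.261, -4.893], TCP at [0.212, -0.561, 0.219] pointing down, gripper open.
Joint ranges: [-169.43, 169.43], [-51.17, 129.36], [1.28, 143.12], [-76.62, 256.62], [0, 156.53], [-152.29, 152.29]. Speed limits (degrees/s): [136.94, 136.94, 159.86, 180, 180, 180].

## Interface

Orientations are given as [roll, pitch, yaw] about the fixed x, y, z axes, in that order (R = Rz(yaw) Ry(pitch) Rx(roll)).
In Python, from plant import telemetry, cams, job, find_in, masks_of, tip_of, arm gives the robot as it stands. The module is installed in compiled form; this text tells all that it offers.
- The arm moves only by the tool arm_command, never from a script. Its argument "motion" is a list that holds one entry, the list of rows, each a list of 7 numbers: the shift along the tool's x, y, z in m, then the turn, a rotation vector about the tool's x, y, z in rad, then the gripper command: -1 is shut, 1 is fully open, values between are in proportion. In form: [[[x, y, z, ax, ay, az, grip], ...]]. A call has exactly 10 rows; each row is the pose to reach, as a shift and turn from the pose commanded when the call began, along the tool's axes at that moment; what a row does not reach only later rows make up. A row lasts 1/10 s, in which the tool goes at most 50 mm and 8.59 degrees, less where a joint would pass 70% of its speed; a pose out of reach is approached as far as the arm can. A call with a gripper value outside its range is refused whole. The fingers move at their own pace and stop on an object; "grip_force" is the grip in N (left out, the last holds). Time passes only in rows, so rows that repeat a pose let the fingers close, or fill a call up. It gives the time, the measured TCP pose, the force, the opening and the grip force at its end, in the units of the state.
- telemetry.state(): the state, without advancing time (a new reading comes with each control period).
- cams.grab_frame(name): name is "scene" or "top" or "wrist"; returns a dict with "img" (420x560x3 uint8, red, green, blue), "fx", "fy", "cx", "cy" (pixels), "world_to_cam" (4x4, takes a point from world to camera coordinates). Camera axes: x right, y down, z forward; pixel columns grow to the right and rows downward; lengths in m; the calibration is good to about 2 mm. The wrist camera is an equidistant fisheye: a pixel r from the principal point sees the ray r / f radians off the axis. A picture is of the moment at which its call begins. There is no depth.
- job.hand_in(): hands the job in; it is judged then, once.
Trained networks look in a picture, given as the dict that the camera call returned (one of the last four; its "shot" number tells which), for a name from the list of things; names that differ only in an ending like _2 or _b are one class to them, and where a whole thing is asked for, a point or a joint stands for the part that bears it (a point fixed in the world has none). Each returns a list of dicts, best first, with "score" (0 to 1); they miss things now and then, are a little off and sometimes report something else, mostly with a low value. They report only what shows in the picture. A call takes as long as a camera call. They do not tell look-alikes from the thing itself.
- find_in(query, picture): "bbox" ([left, top, right, bottom] in pixels, round what is visible of it).
- masks_of(query, picture): "pixels" (420x560 bool, what is visible of it) and "bbox" ([left, top, right, bottom] in pixels, round what is visible of it).
- tip_of(query, picture): "xy" ([column, row] in pixels: a listed point, or the origin of a listed thing).
The state is a dict: "t": time; "joint_pos": joint angles; "dq": joint speeds; "joint_torque": joint torques, N m; "position": TCP position; "orientation": TCP orientation; "wrist_force": force on the tool from outside, world axes, zero at the start; "ft_torque": the same for the moment, N m; "opening": opening from 0.0 (shut) to 1.0 (fully open); "gripper_force": force on a finger pad.
Only numpy, scipy, OpenCV 4.12 (cv2) and the standard library are available. Lean on these libraries where they do the work, as an engineer would, in place of code of your own. Each camera call takes 0.05 s, during which the arm holds its last target. There are 200 camera calls.

## Working session

There is one attempt and no reset: what is moved stays moved. The work goes in short steps, Python scripts to look and compute and a tool call to move; the robot and the scene stay as the last step left them, time stands still between calls to the robot, and variables do not carry over. Pictures are saved under pics/ and viewed, at most 10 in all, crops included, and the job is handed in when it is done.

Besides the shell and the picture viewer there is one more tool, called after "Call:" as a command line: name --argument value ..., lists and objects as JSON in quotes. arm_command: Moves the arm, as the interface text tells. Its arguments: {"type":"object","properties":{"motion":{"type":"array"},"grip_force":{"type":"number"}},"required":["motion"]}

```bash
mkdir -p pics; ls; python3 - <<'E'
from plant import telemetry,cams,arm
import cv2,numpy as np
print(telemetry.state()); print(arm.grasp_offset)
ims=[]
for n in ("scene","top"):
    f=cams.grab_frame(n); cv2.imwrite(f"pics/{n}0.png",cv2.resize(f["img"][:,:,::-1],(800,600),interpolation=cv2.INTER_CUBIC))
    print(n,f["fx"],f["cx"],f["cy"],np.round(f["world_to_cam"],3).tolist())
E
```

```text
pics
{'t': 0.0, 'joint_pos': array([-7.42216857e+01,  7.51359416e+00,  8.53295821e+01, -9.20851758e-04,
        8.72627819e+01, -4.89301812e+00]), 'dq': array([ 0.08100276,  0.0200662 , -0.01121924, -0.00027504,  0.04688134,
       -0.07487248]), 'joint_torque': array([ 2.63576017e-03, -5.59845006e+01, -4.91755557e+01,  7.70347752e-02,
        3.55143403e-02, -1.79013441e-04]), 'position': array([ 0.21166122, -0.56080581,  0.21760035]), 'orientation': array([-1.79894350e+02, -8.12137881e-03,  2.06713698e+01]), 'wrist_force': array([ 0.58562934, -0.08608856,  0.55029534]), 'ft_torque': array([-0.02286248, -0.0110248 , -0.02827794]), 'gripper_force': 0.0, 'opening': 1.0022886759011203}
0.0188
scene 406.5930937222849 278.23373872481517 215.56567821152422 [[0.646, 0.763, 0.018, -0.329], [0.545, -0.445, -0.711, -0.183], [-0.535, 0.469, -0.703, 1.429], [0.0, 0.0, 0.0, 1.0]]
top 450.31070661476053 278.3474221271984 213.683185343065 [[0.018, -1.0, -0.001, -0.014], [-0.989, -0.017, -0.149, 0.508], [0.149, 0.003, -0.989, 1.146], [0.0, 0.0, 0.0, 1.0]]
```

View pics/scene0.png

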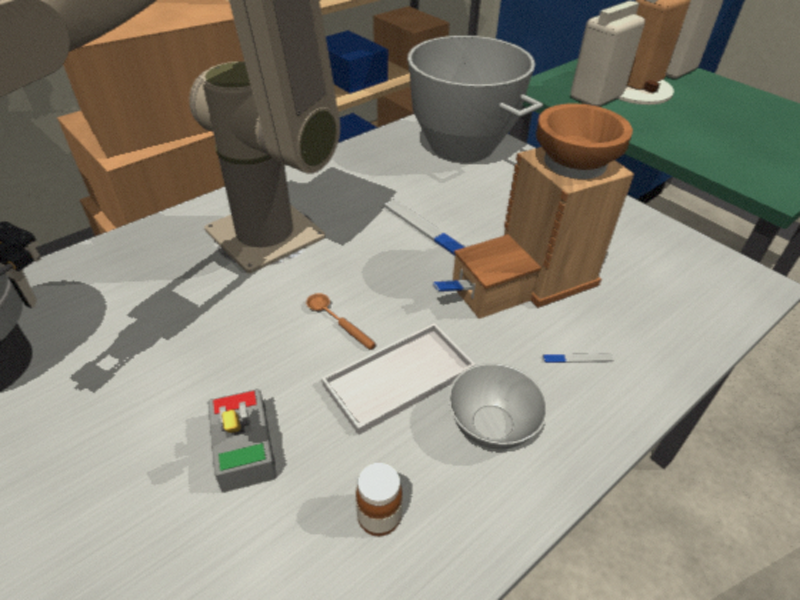

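View pics/top0.png

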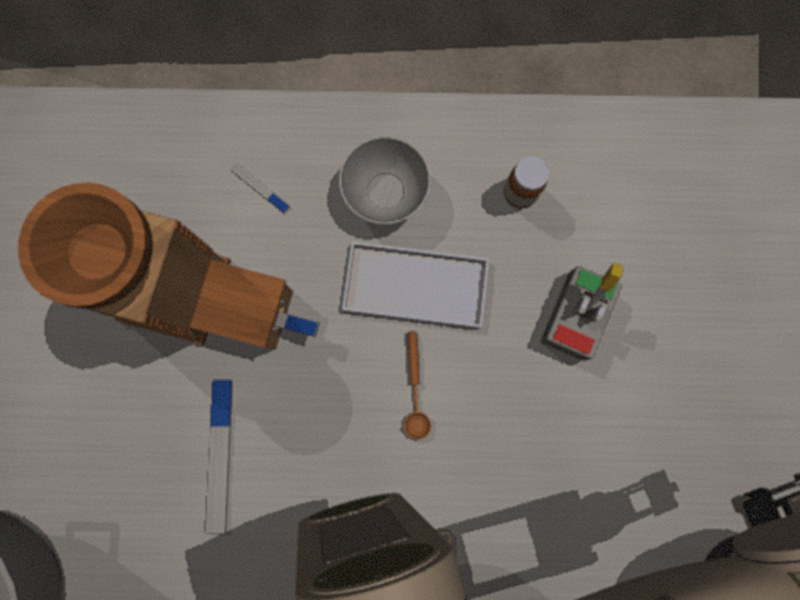

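The top view (800x600 scale) shows the three bars: small at (260,190), large at (220,455), and the one in the slot with its blue end at (300,326). The slot bar is the middle size and the one wanted. The switch is at (585,310) with its yellow handle at (612,277), the tray at (418,286), and the spoon at (415,390). Next I measure.

```bash
cat > h.py <<'E'
from plant import telemetry,cams,job,find_in,masks_of,tip_of,arm
import cv2,numpy as np
from scipy.optimize import minimize,least_squares
from scipy.spatial.transform import Rotation as R
def proj(f,P):
    P=np.atleast_2d(P); c=P@f["world_to_cam"][:3,:3].T+f["world_to_cam"][:3,3]
    return np.c_[f["fx"]*c[:,0]/c[:,2]+f["cx"],f["fy"]*c[:,1]/c[:,2]+f["cy"]]
def onplane(f,uv,z):
    W=np.linalg.inv(f["world_to_cam"]); d=W[:3,:3]@np.array([(uv[0]-f["cx"])/f["fx"],(uv[1]-f["cy"])/f["fy"],1]); o=W[:3,3]
    return o+d*(z-o[2])/d[2]
def tri(fs,uvs):
    g=lambda X:np.concatenate([proj(f,X)[0]-u for f,u in zip(fs,uvs)])
    r=least_squares(g,[.5,0,.1]); return r.x,np.sqrt((r.fun**2).mean())
def pose(x,y,yaw,P):
    return R.from_euler('z',yaw).apply(P)+[x,y,0]
def box(c,s):
    return np.array([[c[0]+i*s[0]/2,c[1]+j*s[1]/2,c[2]+k*s[2]/2] for i in(-1,1) for j in(-1,1) for k in(-1,1)])
E
python3 - <<'E'
from h import *
fs=[cams.grab_frame(n) for n in("top","scene")]
import pickle; pickle.dump(fs,open("f0.pkl","wb"))
for q in ["switch","pivot","bat_grip","mill","slot","bar_grip_end","bar","tray_floor","tray","bowl","jar","spoon"]:
    t=[tip_of(q,f) for f in fs]
    o=[[(np.round(d["xy"],1).tolist(),round(d["score"],2)) for d in a[:3]] for a in t]
    print(q,o, end=" ")
    if all(t):
        X,e=tri(fs,[np.array(a[0]["xy"]) for a in t]); print("->",X.round(4),e.round(2))
    else: print()
M={}
for q in ["switch","tray","mill","bar","bat_grip"]:
    M[q]=[[(d["pixels"],d["score"],d["bbox"]) for d in masks_of(q,f)[:3]] for f in fs]
    print(q,[[(np.round(m[2]).tolist(),round(m[1],2)) for m in a] for a in M[q]])
pickle.dump(M,open("m0.pkl","wb"))
E
```

```text
switch [[([402.0, 220.7], 0.75)], [([174.5, 316.1], 0.59)]] -> [ 0.5049 -0.3383 -0.01  ] 1.24
pivot [[([405.5, 217.3], 0.74)], [([164.1, 303.4], 0.76)]] -> [ 0.5006 -0.3426  0.0453] 1.77
bat_grip [[([426.2, 195.7], 0.61)], [([159.9, 294.5], 0.56), ([239.3, 225.3], 0.52)]] -> [ 0.5418 -0.3606  0.1455] 0.34
mill [[([175.9, 216.3], 0.82)], [([342.0, 206.5], 0.84), ([164.5, 301.4], 0.62)]] -> [ 0.5021  0.273  -0.0032] 0.3
slot [[([192.7, 222.2], 0.91), ([219.1, 230.5], 0.49)], [([325.1, 195.8], 0.83)]] -> [0.4783 0.2138 0.0594] 0.53
bar_grip_end [[([154.7, 261.9], 0.91), ([202.8, 145.8], 0.83), ([219.1, 231.5], 0.74)], [([320.7, 179.0], 0.86), ([380.7, 249.3], 0.66), ([307.2, 197.7], 0.65)]] -> [0.3738 0.3162 0.0069] 2.05
bar [[([184.5, 130.8], 0.9), ([187.7, 223.0], 0.79), ([152.1, 316.7], 0.55)], [([403.2, 251.5], 0.79), ([296.4, 159.1], 0.62), ([334.1, 197.6], 0.61)]] -> [0.7439 0.2621 0.0042] 0.5
tray_floor [[([294.7, 201.8], 0.72)], [([279.2, 266.4], 0.61)]] -> [ 0.5531 -0.043  -0.0049] 1.86
tray [[([290.1, 200.0], 0.57)], [([277.1, 266.0], 0.83), ([344.1, 206.8], 0.56)]] -> [ 0.552
[... 343 characters left out ...]
.22
switch [[([380.0, 185.0, 436.0, 256.0], 0.98)], [([148.0, 274.0, 191.0, 347.0], 0.8), ([156.0, 287.0, 174.0, 304.0], 0.39)]]
tray [[([240.0, 171.0, 344.0, 227.0], 0.63)], [([225.0, 230.0, 330.0, 307.0], 0.93)]]
mill [[([12.0, 128.0, 203.0, 244.0], 0.84)], [([317.0, 74.0, 444.0, 221.0], 0.78)]]
bar [[([144.0, 263.0, 164.0, 373.0], 0.81), ([195.0, 221.0, 224.0, 237.0], 0.79), ([165.0, 115.0, 202.0, 147.0], 0.76)], [([376.0, 246.0, 428.0, 252.0], 0.84), ([267.0, 141.0, 325.0, 179.0], 0.83), ([307.0, 196.0, 330.0, 200.0], 0.44)]]
bat_grip [[([409.0, 185.0, 436.0, 214.0], 0.65), ([243.0, 169.0, 343.0, 229.0], 0.35)], [([153.0, 290.0, 178.0, 304.0], 0.64), ([316.0, 74.0, 444.0, 221.0], 0.25)]]
```

```bash
cat > fit.py <<'E'
from h import *
import pickle
fs=pickle.load(open("f0.pkl","rb")); M=pickle.load(open("m0.pkl","rb"))
def render(f,hulls,S=4):
    im=np.zeros((420*S,560*S),np.uint8)
    for P in hulls:
        p=((proj(f,P)+.5)*S).astype(np.float32)
        cv2.fillConvexPoly(im,np.round(cv2.convexHull(p)).astype(np.int32),255)
    return cv2.resize(im,(560,420),interpolation=cv2.INTER_AREA)/255.
def fit(masks,model,x0,roi=None,step=None):
    def cost(p,ret=False):
        c=[]
        for i,f in enumerate(fs):
            d=np.abs(render(f,model(p))-masks[i])
            if roi is not None: d=d*roi[i]
            c.append(d.sum())
        return sum(c) if not ret else c
    best=None
    for k in range(3):
        s=np.array([x0]+[x0+ (np.eye(len(x0))[j]*step[j]*(1,-1,.5)[k]) for j in range(len(x0))])
        r=minimize(cost,x0,method="Nelder-Mead",options=dict(initial_simplex=s,xatol=1e-4,fatol=.1)); x0=r.x
    return r.x,cost(r.x,True)
mk=lambda q:[M[q][0][0][0],M[q][1][0][0]]
def sw(p):
    x,y,w,a=p
    h=box((0,0,103),(28,20,46)); h=R.from_euler('y',a).apply(h)+[0,0,60]
    b=box((0,0,30),(8,8,60));b[:,2]+=30; b=R.from_euler('y',a).apply(b-[0,0,30])+[0,0,60]
    L=[box((0,0,30),(150,90,60)),box((0,15.5,85),(40,9,50)),box((0,-15.5,85),(40,9,50)),h,b]
    return [pose(x,y,w,q/1000) for q in L]
def tr(p): return [pose(*p,box((0,0,11),(132,262,22))/1000)]
def mi(p):
    return [pose(*p,q/1000) for q in [box((0,0,45),(116,132,90)),box((0,0,94),(124,136,8)),box((0,151,145),(160,160,290))]]
if __name__=="__main__":
    print("switch",fit(mk("switch"),sw,np.array([.503,-.34,-.25,.45]),step=[.01,.01,.1,.05]))
    print("tray",fit(mk("tray"),tr,np.array([.553,-.04,-.05]),step=[.01,.01,.1]))
    ro=[np.ones((420,560)),np.ones((420,560))]; ro[0][:,:135]=0; ro[0][220:,:]*=np.ones(560); ro[1][:125]=0
    for m in (ro[0],): m[:, :]*=1
    # ignore the bar in front
    for i in (0,1): 
        for k in M["bar"][i]: ro[i]*=1-cv2.dilate(k[0].astype(np.uint8),np.ones((3,3)))
    w0=np.radians(80)
    for w0 in np.radians([-100,-80]): print("mill",fit(mk("mill"),mi,np.array([.50,.27,w0]),roi=ro,step=[.01,.01,.1]))
E
python3 fit.py
```

```text
switch (array([ 0.5015716 , -0.34032373, -0.39817392,  0.46260866]), [np.float64(148.54117647058825), np.float64(119.30196078431374)])
tray (array([ 0.55342545, -0.03658345, -0.10835249]), [np.float64(117.68235294117648), np.float64(186.278431372549)])
mill (array([ 0.50017886,  0.27489669, -0.24630877]), [np.float64(97.31372549019608), np.float64(137.3764705882353)])
mill (array([ 0.50026166,  0.27508046, -0.24465161]), [np.float64(96.86666666666666), np.float64(137.44313725490196)])
```

```bash
python3 - <<'E'
from fit import *
ps=dict(switch=(sw,(.5016,-.3403,-.398,.4626)),tray=(tr,(.5534,-.0366,-.108)),mill=(mi,(.5003,.275,-.2455)))
out=[]
for i,f in enumerate(fs):
    S=4; im=cv2.resize(f["img"][:,:,::-1],None,fx=S,fy=S,interpolation=cv2.INTER_CUBIC)
    for m,p in ps.values():
        for P in m(p):
            q=(proj(f,P)+.5)*S
            for a in range(8):
                for b in (1,2,4):
                    if not a&b: cv2.line(im,*[tuple(int(v) for v in q[k]) for k in (a,a|b)],(255,0,255),1)
    c=[(110,160,450,265),(145,175,345,345)][i]
    out.append(cv2.resize(im[c[1]*S:c[3]*S,c[0]*S:c[2]*S],(800,247) if i==0 else (416,353)))
cv=np.zeros((600,800,3),np.uint8); cv[:247]=out[0]; cv[247:600,:416]=out[1]; 
f=fs[1];cv[247:600,420:]=cv2.resize(f["img"][170:210,295:338,::-1],(380,353),interpolation=cv2.INTER_CUBIC)
cv2.imwrite("pics/ov.png",cv)
E
```

```text
(no output)
```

View pics/ov.png

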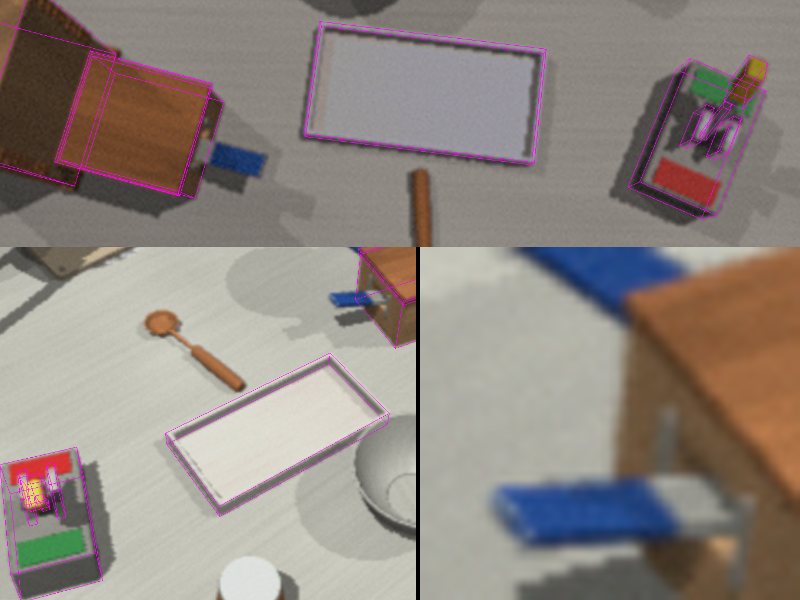

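The overlay matches: the wireframes sit on the chest, the tray at top-panel (430,95) and the switch at (700,140). The enlarged crop confirms the slot bar, with its blue end at (580,510) and steel entering the slot. It is the only bar in the chest, and shorter than the big one and longer than the small one. I go for the toggle first.

```bash
cat >> h.py <<'E'
GO=0.0188
SW=(.5016,-.3403,-.398); TR=(.5534,-.0366,-.108); MI=(.5003,.275,-.2455)
def cur():
    s=telemetry.state(); return np.array(s["position"]),R.from_euler('xyz',s["orientation"],degrees=True),s
def bat(a,r,dy=0):   # TCP pose with grasp point at radius r on the bat, lean a
    p=pose(*SW,np.array([[(r-GO)*np.sin(a),dy,.06+(r-GO)*np.cos(a)]]))[0]
    return p,R.from_euler('z',SW[2])*R.from_euler('y',a)*R.from_euler('x',np.pi)
def rel(p,Rt,p0=None,R0=None):
    if p0 is None: p0,R0,_=cur()
    return np.r_[R0.inv().apply(p-p0),(R0.inv()*Rt).as_rotvec()].round(4)
E
python3 - <<'E'
from h import *
p,Rt=bat(.463,.19); print(p,rel(p,Rt).tolist())
E
```

```text
[ 0.57208722 -0.36993549  0.21317549] [0.4047, -0.0519, 0.0055, 0.1756, -0.4404, 0.7449]
```

Call:
arm_command --motion '[[[0.02,-0.003,0,0.009,-0.022,0.037,1],[0.065,-0.008,0,0.028,-0.07,0.12,1],[0.11,-0.014,0,0.048,-0.12,0.205,1],[0.16,-0.02,0,0.07,-0.174,0.295,1],[0.21,-0.027,0,0.091,-0.228,0.386,1],[0.26,-0.033,0.002,0.113,-0.283,0.478,1],[0.31,-0.04,0.003,0.134,-0.337,0.57,1],[0.355,-0.046,0.004,0.154,-0.386,0.653,1],[0.39,-0.05,0.005,0.169,-0.424,0.718,1],[0.405,-0.052,0.005,0.176,-0.44,0.745,1]]]' --grip_force 10

```text
t: 2.9
position: [0.5749, -0.3666, 0.2108]
orientation: [-179.9, 26.8, -22.7]
wrist_force: [-0.9, 0.1, -0.3]
opening: 0.997
gripper_force: 0.0
```

```bash
python3 - <<'E'
from h import *
f=cams.grab_frame("wrist"); cv2.imwrite("pics/w1.png",f["img"][:,:,::-1])
print(f["fx"],f["cx"],f["cy"])
p0,R0,s=cur(); print(p0,s["orientation"],s["wrist_force"],s["joint_pos"].round(1))
c=[d for d in tip_of("bat_grip",f)[:2]]; print([(d["xy"],d["score"]) for d in c])
def fproj(f,P):
    c=f["world_to_cam"][:3,:3]@P+f["world_to_cam"][:3,3]; r=np.hypot(*c[:2]); th=np.arctan2(r,c[2]); return f["fx"]*th*c[:2]/r+[f["cx"],f["cy"]]
for dy in(-.005,0,.005):
    pp,Rt=bat(.463,.103+GO,dy); print(dy,fproj(f,pp))
for x in (-45,45): print(fproj(f,pose(*SW,np.array([[x/1000,0,.06]]))[0]))
hsv=cv2.cvtColor(f["img"],cv2.COLOR_RGB2HSV); m=((hsv[...,0]>20)&(hsv[...,0]<33)&(hsv[...,1]>150)).astype(np.uint8)
n,l,st,ce=cv2.connectedComponentsWithStats(m); print([(st[i].tolist(),ce[i].round(1).tolist()) for i in range(1,n) if st[i][4]>60])
p,Rt=bat(.463,.103); print(rel(p,Rt).tolist())
E
```

```text
325.19226210127806 281.3893825439659 215.59645701451956
[ 0.57531299 -0.36600444  0.20997168] [-179.89362763   26.84272406  -22.67956449] [ 1.07082061 -0.07012765 -1.44207144] [-34.   52.3  31.   -5.9 122.9  76.6]
[]
-0.005 [294.61568647 231.43807704]
0 [287.91648314 231.43841912]
0.005 [281.21164285 231.43427612]
[285.60335057 232.78455213]
[286.45387232 165.91496928]
[([277, 201, 29, 49, 1306], [290.4, 225.7]), ([459, 301, 15, 25, 80], [467.3, 313.1]), ([513, 324, 33, 22, 151], [531.2, 333.6]), ([487, 331, 28, 24, 126], [499.7, 343.4]), ([468, 337, 25, 14, 62], [480.7, 342.2]), ([464, 343, 16, 18, 88], [471.7, 352.1]), ([450, 348, 15, 15, 69], [455.8, 355.4]), ([386, 354, 25, 19, 112], [398.8, 365.2]), ([375, 356, 14, 15, 72], [382.7, 362.1]), ([269, 360, 21, 13, 69], [277.4, 365.1]), ([327, 361, 22, 15, 78], [335.9, 367.4])]
[-0.0018, 0.0028, 0.0851, -0.0001, 0.0032, 0.0032]
```

Call:
arm_command --motion '[[[0,0.001,0.005,0,0,0,1],[-0.001,0.002,0.018,0,0,0,1],[-0.002,0.004,0.035,0,0.003,0.003,1],[-0.002,0.004,0.052,0,0.003,0.003,1],[-0.002,0.004,0.067,0,0.003,0.003,1],[-0.002,0.004,0.078,0,0.003,0.003,1],[-0.002,0.004,0.085,0,0.003,0.003,0.6],[-0.002,0.004,0.085,0,0.003,0.003,0],[-0.002,0.004,0.085,0,0.003,0.003,-1],[-0.002,0.004,0.085,0,0.003,0.003,-1]]]' --grip_force 10

```text
t: 4.0
position: [0.5345, -0.3585, 0.1396]
orientation: [179.9, 26.2, -23.0]
wrist_force: [-0.4, -0.5, -0.1]
opening: 0.706
gripper_force: 0.0
```

Call:
arm_command --motion '[[[0,0,0,0,0,0,-1],[0,0,0,0,0,0,-1],[0,0,0,0,0,0,-1],[0,0,0,0,0,0,-1],[0,0,0,0,0,0,-1],[0,0,0,0,0,0,-1],[0,0,0,0,0,0,-1],[0,0,0,0,0,0,-1],[0,0,0,0,0,0,-1],[0,0,0,0,0,0,-1]]]'

```text
t: 5.0
position: [0.5344, -0.3576, 0.1384]
orientation: [180.0, 26.4, -23.0]
wrist_force: [1.9, 4.0, 0.3]
opening: 0.217
gripper_force: 10.0
```

```bash
python3 - <<'E'
from h import *
p0,R0,s=cur(); print(p0,s["orientation"],R0.inv().apply(s["wrist_force"]),s["opening"]*93,s["gripper_force"])
p,Rt=bat(.463,.103); print(rel(p,Rt).tolist())
E
```

```text
[ 0.53438556 -0.35758239  0.13838723] [179.98320006  26.35327142 -22.95766046] [ 0.02297899 -4.387977   -0.33092582] 20.18919626115482 9.996424913406372
[0.002, -0.0032, 0.0024, -0.0009, -0.003, -0.0024]
```

Call:
arm_command --motion '[[[0,-0.0005,0,0,0,0,-1],[0,-0.001,0,0,0,0,-1],[0,-0.001,0,0,0,0,-1],[0,-0.001,-0.002,0,0,0,-1],[0,-0.001,-0.005,0,0,0,-1],[0,-0.001,-0.008,0,0,0,-1],[0,-0.001,-0.011,0,0,0,-1],[0,-0.001,-0.013,0,0,0,-1],[0,-0.001,-0.013,0,0,0,-1],[0,-0.001,-0.013,0,0,0,-1]]]' --grip_force 45

```text
t: 6.0
position: [0.5399, -0.3593, 0.1498]
orientation: [180.0, 26.4, -23.0]
wrist_force: [0.0, 4.1, -10.3]
opening: 0.21
gripper_force: 44.9
```

```bash
cat > arc.py <<'E'
from h import *
import sys
a0,a1,r1=map(float,sys.argv[1:4])   # swing the commanded pose about the pivot from a0 to a1; radius change r1 (m)
p0,R0,s=cur(); print(p0,s["orientation"],R0.inv().apply(s["wrist_force"]).round(1),s["opening"]*93)
# radius of tcp from pivot in box frame
piv=np.array([SW[0],SW[1],.06]); v=R.from_euler('z',-SW[2]).apply(p0-piv); print("box-frame",v.round(4),"lean",np.arctan2(v[0],v[2]).round(3),"r",np.hypot(v[0],v[2]).round(4))
ax=R.from_euler('z',SW[2]).apply([0,1,0]); n=10
for k in range(1,n+1):
    u=k/n; u=u*u*(3-2*u) if n>10 else u
    Q=R.from_rotvec(ax*(a1-a0)*u); w=piv+Q.apply(p0-piv); w=w+(w-piv)/np.linalg.norm(w-piv)*r1*u
    print(rel(w,Q*R0,p0,R0).tolist())
E
python3 arc.py .463 -.463 0
```

```text
[ 0.53991878 -0.35928704  0.14978195] [179.95139459  26.35592968 -22.98938226] [ 3.1 -3.8 10. ] 19.49145002914889
box-frame [ 0.0427 -0.0027  0.0898] lean 0.444 r 0.0994
[-0.0092, 0.0, 0.0006, 0.0003, 0.0926, -0.0001]
[-0.0183, 0.0001, 0.002, 0.0005, 0.1852, -0.0001]
[-0.0272, 0.0001, 0.0043, 0.0008, 0.2778, -0.0002]
[-0.0359, 0.0001, 0.0073, 0.0011, 0.3704, -0.0002]
[-0.0442, 0.0001, 0.0112, 0.0013, 0.463, -0.0003]
[-0.0522, 0.0002, 0.0158, 0.0016, 0.5556, -0.0003]
[-0.0597, 0.0002, 0.0211, 0.0019, 0.6482, -0.0004]
[-0.0667, 0.0002, 0.0271, 0.0022, 0.7408, -0.0004]
[-0.073, 0.0002, 0.0338, 0.0024, 0.8334, -0.0005]
[-0.0788, 0.0003, 0.0409, 0.0027, 0.926, -0.0005]
```

Call:
arm_command --motion '[[[-0.0092,0,0.0006,0,0.0926,0,-1],[-0.0183,0,0.002,0,0.1852,0,-1],[-0.0272,0,0.0043,0.001,0.2778,0,-1],[-0.0359,0,0.0073,0.001,0.3704,0,-1],[-0.0442,0,0.0112,0.001,0.463,0,-1],[-0.0522,0,0.0158,0.002,0.5556,0,-1],[-0.0597,0,0.0211,0.002,0.6482,0,-1],[-0.0667,0,0.0271,0.002,0.7408,0,-1],[-0.073,0,0.0338,0.002,0.8334,0,-1],[-0.0788,0,0.0409,0.003,0.926,0,-1]]]'

```text
t: 7.0
position: [0.4582, -0.3246, 0.1496]
orientation: [-180.0, -27.0, -23.0]
wrist_force: [8.1, 4.2, -9.5]
opening: 0.214
gripper_force: 45.0
```

```bash
python3 arc.py 0 0 0 | head -3
```

```text
[ 0.45817167 -0.3246082   0.14957907] [-179.96074824  -27.00362331  -22.96424077] [ 0.8 -7.  11.1] 19.890862100369606
box-frame [-0.0461 -0.0024  0.0896] lean -0.475 r 0.1008
[0.0, 0.0, 0.0, 0.0, 0.0, 0.0]
```

Call:
arm_command --motion '[[[0,0,0.004,0,0,0,-1],[0,0,0.008,0,0,0,-1],[0,0,0.012,0,0,0,-1],[0,0,0.0135,0,0,0,-1],[0,0,0.0135,0,0,0,-1],[0,0,0.0135,0,0,0,-1],[0,0,0.0135,0,0,0,-0.2],[0,0,0.0135,0,0,0,0.2],[0,0,0.0135,0,0,0,0.6],[0,0,0.0135,0,0,0,1]]]'

```text
t: 8.0
position: [0.4646, -0.328, 0.1378]
orientation: [-179.9, -26.8, -23.0]
wrist_force: [0.4, 0.2, 0.6]
opening: 0.505
gripper_force: 0.0
```

```bash
python3 arc.py 0 0 0 | head -3; python3 - <<'E'
from h import *
f=cams.grab_frame("scene"); cv2.imwrite("pics/s2.png",cv2.resize(f["img"][230:390,90:290,::-1],(800,600),interpolation=cv2.INTER_CUBIC))
E
```

```text
[ 0.46464055 -0.32801562  0.13779815] [-179.94233446  -26.83090384  -22.99904971] [ 0.5 -0.4 -0.4] 46.919399473024725
box-frame [-0.0388 -0.003   0.0778] lean -0.463 r 0.087
[0.0, 0.0, 0.0, -0.0, -0.0, 0.0]
```

View pics/s2.png

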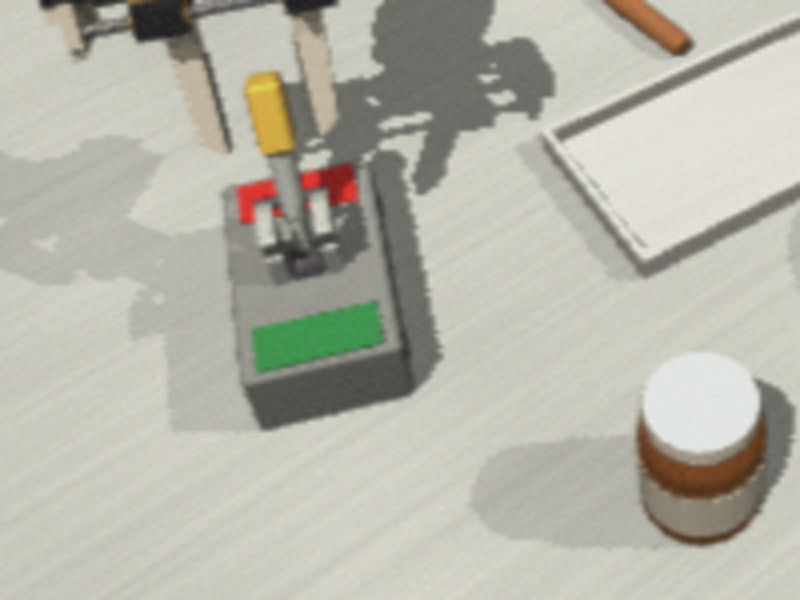

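The crop shows the toggle leaning over the red pad (handle at (270,110)), seated and released. I retreat and work out the bar.

```bash
cat >> h.py <<'E'
def bar(dend,depth,lat=0,s=np.radians(16),yend=-.137,zend=.067,back=0,dyaw=0):
    # TCP with bar centre-line point dend from blue end held 'depth' behind the TCP
    bx=np.array([0,np.cos(s),-np.sin(s)]); n=np.array([0,np.sin(s),np.cos(s)])
    q=np.array([lat,yend,zend])+bx*dend+n*(-depth+back)
    return pose(*MI,q[None])[0],R.from_euler('z',MI[2]+dyaw+np.pi/2)*R.from_euler('y',s)*R.from_euler('x',np.pi)
E
python3 - <<'E'
from h import *
import pickle
fs=pickle.load(open("f0.pkl","rb")); M=pickle.load(open("m0.pkl","rb"))
X,e=tri(fs,[np.array([219.1,231]),np.array([307.2,197.7])]); print("end tri",X,e, "mill frame",R.from_euler('z',-MI[2]).apply(X-[MI[0],MI[1],0]))
for y,z in((-.137,.067),): print("pred",[proj(f,pose(*MI,np.array([[0,y,z]]))).round(1) for f in fs])
for i,(f,m) in enumerate(zip(fs,(M["bar"][0][1][0],M["bar"][1][2][0]))):
    c=f["img"].astype(int); b=(c[...,2]>c[...,0]+50)&cv2.dilate(m.astype(np.uint8),np.ones((5,5))).astype(bool)
    ys,xs=np.nonzero(b); print(len(xs),xs.min(),xs.max(),ys.min(),ys.max(),xs.mean(),ys.mean(), cv2.minAreaRect(np.c_[xs,ys].astype(np.float32)))
    ce=np.array([[0,-.137+.032*.961,.067+.004-.032*.2756]]); print("pred blue centre",proj(f,pose(*MI,ce)).round(1))
p0,R0,_=cur(); p1=p0-R0.apply([0,0,.10]); print("after retreat",p1)
p,Rt=bar(.028,.008,back=.10); print(p,rel(p,Rt,p1,R0).tolist())
E
```

```text
end tri [0.45836101 0.147177   0.07425416] 1.0520402443849302 mill frame [-0.00961521 -0.13418326  0.07425416]
pred [array([[220.5, 227.1]]), array([[306.2, 202. ]])]
179 200 221 221 234 210.5754189944134 227.49720670391062 ((210.51889038085938, 227.43397521972656), (20.46672248840332, 8.791075706481934), 15.945395469665527)
pred blue centre [[209.3 224.3]]
107 304 323 197 202 313.2616822429907 199.51401869158877 ((313.5, 199.5), (19.0, 5.0), 0.0)
pred blue centre [[315.1 200.2]]
after retreat [ 0.42283785 -0.31022544  0.22663868]
[0.47970807 0.1928144  0.14771823] [-0.1644, -0.4852, 0.0061, 0.1645, -0.5497, -1.7502]
```

Call:
arm_command --motion '[[[0,0,0,0,0,0,1],[0,0,0,0,0,0,1],[0,0,-0.005,0,0,0,1],[0,0,-0.015,0,0,0,1],[0,0,-0.03,0,0,0,1],[0,0,-0.045,0,0,0,1],[0,0,-0.06,0,0,0,1],[0,0,-0.075,0,0,0,1],[0,0,-0.09,0,0,0,1],[0,0,-0.1,0,0,0,1]]]'

```text
t: 9.05
position: [0.4222, -0.3098, 0.2279]
orientation: [-179.9, -26.8, -23.0]
wrist_force: [0.2, -0.2, 0.2]
opening: 1.003
gripper_force: 0.0
```

Call:
arm_command --motion '[[[-0.004,-0.012,0,0.004,-0.014,-0.044,1],[-0.012,-0.036,0,0.012,-0.041,-0.13,1],[-0.021,-0.062,0,0.021,-0.07,-0.223,1],[-0.03,-0.09,0,0.03,-0.102,-0.324,1],[-0.04,-0.118,0,0.04,-0.134,-0.425,1],[-0.05,-0.147,0,0.05,-0.167,-0.53,1],[-0.06,-0.176,0,0.06,-0.2,-0.635,1],[-0.069,-0.205,0,0.069,-0.232,-0.74,1],[-0.077,-0.228,0,0.077,-0.258,-0.822,1],[-0.082,-0.243,0,0.082,-0.275,-0.875,1]]]'

```text
t: 10.05
position: [0.4493, -0.0548, 0.1883]
orientation: [170.2, -5.1, 27.8]
wrist_force: [0.8, -0.5, 0.1]
opening: 0.999
gripper_force: 0.0
```

```bash
python3 - <<'E'
from h import *
p,Rt=bar(.028,.008,lat=-.008,back=.10); print(cur()[0],p,rel(p,Rt).tolist())
E
```

```text
[ 0.44932929 -0.05479618  0.18833042] [0.47194794 0.19475873 0.14771823] [0.1322, -0.2161, 0.016, 0.0794, -0.2733, -0.8676]
```

Call:
arm_command --motion '[[[0.006,-0.01,-0.002,0.004,-0.014,-0.043,1],[0.019,-0.031,-0.002,0.012,-0.04,-0.127,1],[0.034,-0.056,0,0.02,-0.071,-0.226,1],[0.05,-0.081,0.003,0.03,-0.103,-0.328,1],[0.066,-0.108,0.006,0.04,-0.137,-0.434,1],[0.082,-0.134,0.01,0.049,-0.169,-0.538,1],[0.098,-0.16,0.012,0.059,-0.202,-0.642,1],[0.112,-0.183,0.014,0.067,-0.232,-0.737,1],[0.125,-0.204,0.015,0.075,-0.258,-0.82,1],[0.132,-0.216,0.016,0.079,-0.273,-0.868,1]]]' --grip_force 20

```text
t: 11.05
position: [0.4731, 0.1943, 0.1476]
orientation: [180.0, 16.0, 76.0]
wrist_force: [-0.6, -0.6, 0.3]
opening: 1.002
gripper_force: 0.0
```

```bash
python3 - <<'E'
from h import *
f=cams.grab_frame("wrist"); t=cams.grab_frame("scene")
import pickle; pickle.dump((f,t),open("f1.pkl","wb"))
cv2.imwrite("pics/w3.png",f["img"][:,:,::-1])
p0,R0,s=cur(); print(p0,s["orientation"],s["wrist_force"],s["joint_pos"].round(1))
def fproj(f,P):
    c=f["world_to_cam"][:3,:3]@P+f["world_to_cam"][:3,3]; r=np.hypot(*c[:2]); th=np.arctan2(r,c[2]); return (f["fx"]*th*c[:2]/r+[f["cx"],f["cy"]]).round(1)
for d in (0,.032,.064): print(d,[fproj(f,bar(d,0,lat=l-.008,back=.004)[0]).tolist() for l in(-.013,0,.013)])
c=f["img"].astype(int); b=((c[...,2]>c[...,0]+50)&(c[...,2]>90)).astype(np.uint8)
n,l,st,ce=cv2.connectedComponentsWithStats(b)
for i in range(1,n):
    if st[i][4]>150: ys,xs=np.nonzero(l==i); print(st[i].tolist(),ce[i].round(1),cv2.minAreaRect(np.c_[xs,ys].astype(np.float32)))
p,Rt=bar(.028,.008,lat=-.008); print(rel(p,Rt).tolist())
E
```

```text
[0.47300013 0.19402916 0.14739051] [179.96716045  16.02375142  75.86484913] [ 0.20857621 -1.14367447  0.57063703] [ 25.6   7.4  94.4 -12.3  88.6  41.1]
0 [[263.4, 253.2], [279.1, 253.2], [294.7, 253.2]]
0.032 [[262.8, 215.9], [279.0, 215.9], [295.2, 215.9]]
0.064 [[262.3, 176.4], [278.9, 176.3], [295.5, 176.4]]
[60, 56, 78, 65, 2255] [95.2 90. ] ((98.46725463867188, 88.01507568359375), (36.811058044433594, 76.79425048828125), 65.28255462646484)
[492, 66, 28, 43, 549] [505.6  87.3] ((505.7914123535156, 87.15609741210938), (14.19812297821045, 41.27214431762695), 28.178592681884766)
[267, 193, 33, 65, 2064] [282.6 224.5] ((283.0, 225.0), (64.0, 32.0), 90.0)
[0.0004, -0.0012, 0.0996, 0.0002, 0.0004, -0.0012]
```

View pics/w3.png

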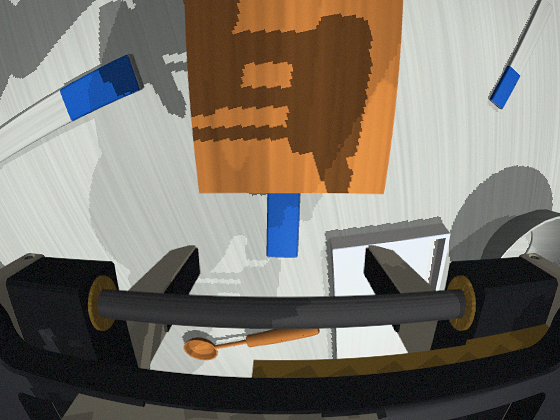

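Wrist view: the blue end sits at cols 267–299, rows 193–258, square to the tool and about 3 mm off the prediction. Chest edge is at row 192. Descend, shifted by that, and grip.

Call:
arm_command --motion '[[[0,0,0.005,0,0,0,0.4],[-0.001,0,0.02,0,0,0,0.2],[-0.002,0.001,0.037,0,0,0,0.2],[-0.003,0.001,0.054,0,0,0,0.2],[-0.003,0.001,0.071,0,0,0,0.2],[-0.003,0.001,0.085,0,0,0,0.2],[-0.003,0.001,0.095,0,0,0,0.2],[-0.003,0.001,0.0995,0,0,0,0.2],[-0.003,0.001,0.0995,0,0,0,-0.2],[-0.003,0.001,0.0995,0,0,0,-1]]]' --grip_force 10

```text
t: 12.15
position: [0.4684, 0.1626, 0.0547]
orientation: [179.8, 15.9, 75.5]
wrist_force: [0.6, -0.4, 1.7]
opening: 0.474
gripper_force: 0.0
```

Call:
arm_command --motion '[[[0,0,0,0,0,0,-1],[0,0,0,0,0,0,-1],[0,0,0,0,0,0,-1],[0,0,0,0,0,0,-1],[0,0,0,0,0,0,-1],[0,0,0,0,0,0,-1],[0,0,0,0,0,0,-1],[0,0,0,0,0,0,-1],[0,0,0,0,0,0,-1],[0,0,0,0,0,0,-1]]]'

```text
t: 13.15
position: [0.468, 0.1625, 0.0542]
orientation: [179.8, 15.9, 75.5]
wrist_force: [1.1, 1.7, -0.2]
opening: 0.276
gripper_force: 10.0
```

```bash
python3 - <<'E'
from h import *
f=cams.grab_frame("scene"); cv2.imwrite("pics/s4.png",cv2.resize(f["img"][130:230,260:400,::-1],(800,571),interpolation=cv2.INTER_CUBIC))
p0,R0,s=cur(); print(p0,s["orientation"],s["wrist_force"],s["opening"]*93)
p,Rt=bar(.028,.008,lat=-.006,yend=-.140,zend=.068); print(rel(p,Rt).tolist())
E
```

```text
[0.46795409 0.16250672 0.05416551] [179.79654134  15.8940986   75.50704319] [1.41605647 0.94346172 1.79875719] 26.151490750062685
[0.002, -0.002, 0.001, 0.0015, -0.0018, -0.0072]
```

View pics/s4.png

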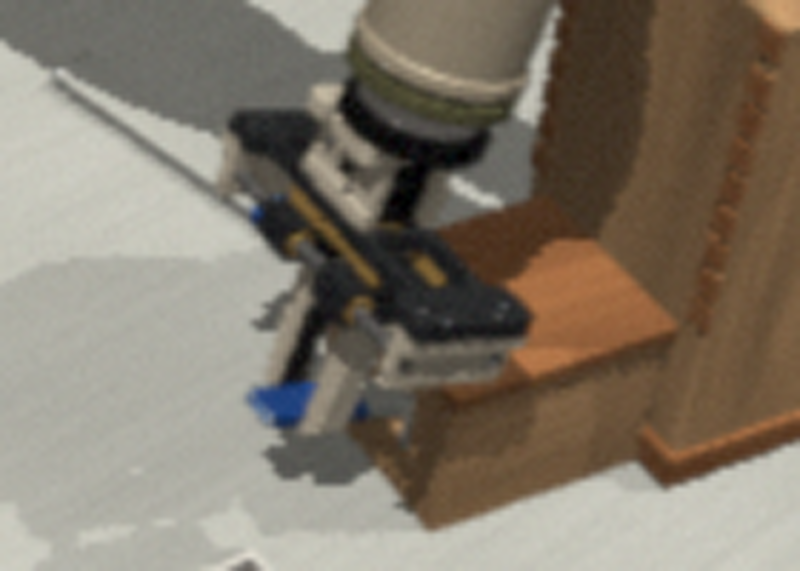

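The crop shows the fingers around the blue grip at (310,400), tips just below the bar, body clear of the chest. Lift slightly and draw.

Call:
arm_command --motion '[[[0,0,0,0,0,0,-1],[0,0,0,0,0,0,-1],[0,0,0,0,0,0,-1],[0,0,-0.002,0,0,0,-1],[0,0,-0.004,0,0,0,-1],[-0.003,0,-0.005,0,0,0,-1],[-0.008,0,-0.005,0,0,0,-1],[-0.014,0,-0.005,0,0,0,-1],[-0.022,0,-0.005,0,0,0,-1],[-0.03,0,-0.005,0,0,0,-1]]]' --grip_force 55

```text
t: 14.2
position: [0.4607, 0.1351, 0.0673]
orientation: [179.8, 15.9, 75.5]
wrist_force: [0.1, -0.2, -1.0]
opening: 0.271
gripper_force: 55.0
```

Call:
arm_command --motion '[[[-0.01,0,0,0,0,0,-1],[-0.02,0,0,0,0,0,-1],[-0.032,0,0,0,0,0,-1],[-0.045,0,0,0,0,0,-1],[-0.058,0,0,0,0,0,-1],[-0.071,0,0,0,0,0,-1],[-0.084,0,0,0,0,0,-1],[-0.095,0,0,0,0,0,-1],[-0.103,0,0,0,0,0,-1],[-0.108,0,0,0,0,0,-1]]]'

```text
t: 15.2
position: [0.4349, 0.0346, 0.097]
orientation: [179.8, 15.9, 75.5]
wrist_force: [-0.3, -0.4, -1.1]
opening: 0.269
gripper_force: 55.0
```

Call:
arm_command --motion '[[[-0.003,0,0,0,0,0,-1],[-0.008,0,0,0,0,0,-1],[-0.014,0,0,0,0,0,-1],[-0.021,0,0,0,0,0,-1],[-0.027,0,0,0,0,0,-1],[-0.032,0,0,0,0,0,-1],[-0.035,0,0,0,0,0,-1],[-0.035,0,0,0,0,0,-1],[-0.035,0,0,0,0,0,-1],[-0.035,0,0,0,0,0,-1]]]'

```text
t: 16.2
position: [0.4266, 0.0028, 0.1063]
orientation: [179.8, 15.9, 75.5]
wrist_force: [0.0, 0.9, -1.5]
opening: 0.27
gripper_force: 55.0
```

```bash
python3 - <<'E'
from h import *
f=cams.grab_frame("scene"); cv2.imwrite("pics/s5.png",cv2.resize(f["img"][110:320,200:480,::-1],(800,600),interpolation=cv2.INTER_CUBIC))
p0,R0,s=cur(); print(p0,s["orientation"],s["wrist_force"],s["opening"]*93,s["gripper_force"])
print(R.from_euler('z',-MI[2]).apply(p0-[MI[0],MI[1],0]))
# tray target: level, grip point 28 mm from end, bar centre at tray centre
for z in (.10,.03,.0065):
    p=pose(*TR,np.array([[0,-.072,z]]))[0]; Rt=R.from_euler('z',TR[2]+np.pi/2)*R.from_euler('x',np.pi); print(p,rel(p,Rt).tolist())
E
```

```text
[0.42655867 0.00285433 0.10625334] [179.8123941   15.90161787  75.52052627] [-0.34156049  0.14460181  0.25713961] 24.849332534933872 54.98545825481415
[-0.00538761 -0.28190782  0.10625334]
[ 0.54563911 -0.1081805   0.1       ] [-0.073, 0.143, 0.0278, -0.0168, 0.2773, -0.1433]
[ 0.54563911 -0.1081805   0.03      ] [-0.0539, 0.1427, 0.0951, -0.0168, 0.2773, -0.1433]
[ 0.54563911 -0.1081805   0.0065    ] [-0.0474, 0.1427, 0.1177, -0.0168, 0.2773, -0.1433]
```

View pics/s5.png

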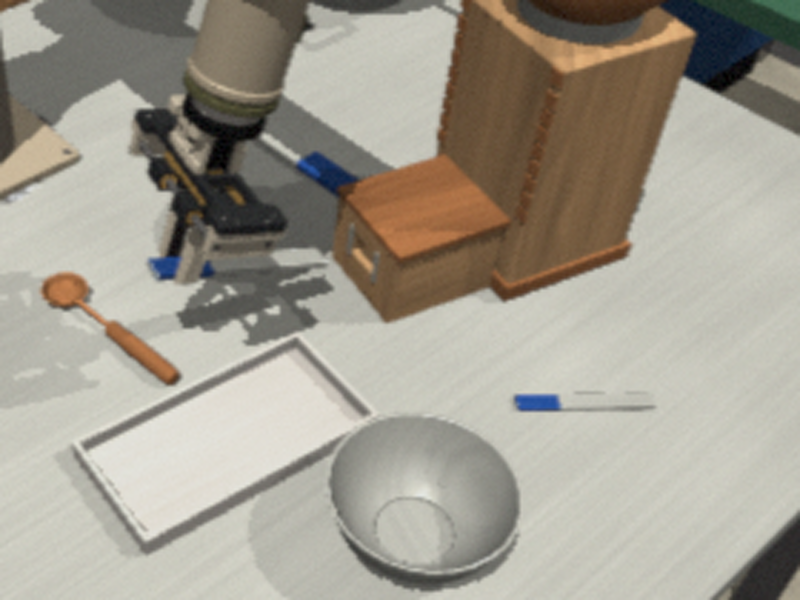

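The bar hangs in the gripper clear of the open slot (slot visible at (362,245)). Carry it over the tray and level it.

Call:
arm_command --motion '[[[-0.004,0.007,0.001,-0.001,0.014,-0.007,-1],[-0.011,0.021,0.004,-0.003,0.042,-0.021,-1],[-0.02,0.039,0.008,-0.005,0.075,-0.039,-1],[-0.029,0.057,0.011,-0.007,0.111,-0.057,-1],[-0.038,0.075,0.015,-0.009,0.147,-0.076,-1],[-0.047,0.093,0.018,-0.011,0.18,-0.093,-1],[-0.056,0.11,0.021,-0.013,0.213,-0.11,-1],[-0.064,0.125,0.024,-0.015,0.244,-0.126,-1],[-0.07,0.138,0.027,-0.016,0.267,-0.138,-1],[-0.073,0.143,0.028,-0.017,0.277,-0.143,-1]]]'

```text
t: 17.25
position: [0.5462, -0.1095, 0.0996]
orientation: [180.0, -0.0, 83.7]
wrist_force: [0.2, 0.8, -1.4]
opening: 0.275
gripper_force: 55.0
```

```bash
python3 - <<'E'
from h import *
fs=[cams.grab_frame(n) for n in ("scene","top")]
a=cv2.resize(fs[0]["img"][150:330,200:400,::-1],(400,360),interpolation=cv2.INTER_CUBIC); b=cv2.resize(fs[1]["img"][130:310,200:400,::-1],(400,360),interpolation=cv2.INTER_CUBIC)
cv2.imwrite("pics/s6.png",cv2.resize(np.hstack([a,b]),(800,360)))
p0,R0,s=cur(); print(p0,s["orientation"],s["wrist_force"],s["gripper_force"])
for z in (.03,.009,.0065):
    p=pose(*TR,np.array([[0,-.072,z]]))[0]; Rt=R.from_euler('z',TR[2]+np.pi/2)*R.from_euler('x',np.pi); print(p,rel(p,Rt).tolist())
E
```

```text
[ 0.54565776 -0.10896612  0.09959381] [-1.79983476e+02  2.42678384e-02  8.37203024e+01] [ 0.85375684 -0.09658444 -1.17327074] 54.98528838157654
[ 0.54563911 -0.1081805   0.03      ] [0.0008, -0.0001, 0.0696, -0.0003, 0.0004, -0.0016]
[ 0.54563911 -0.1081805   0.009     ] [0.0008, -0.0001, 0.0906, -0.0003, 0.0004, -0.0016]
[ 0.54563911 -0.1081805   0.0065    ] [0.0008, -0.0001, 0.0931, -0.0003, 0.0004, -0.0016]
```

View pics/s6.png

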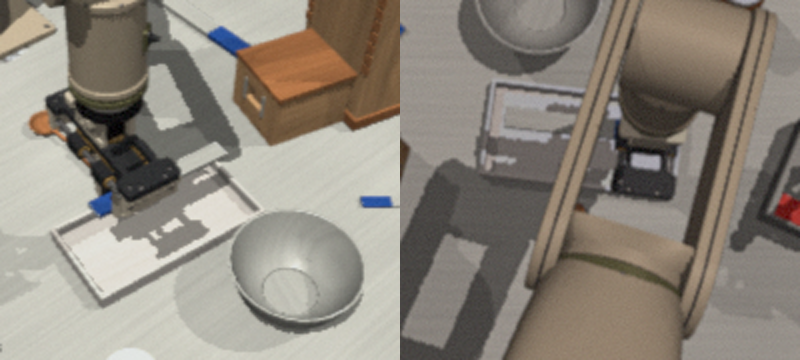

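Bar is level over the tray (scene crop: blue at (100,205), steel end at (215,155)). Lower.

Call:
arm_command --motion '[[[0,0,0.005,0,0,0,-1],[0,0,0.016,0,0,0,-1],[0,0,0.03,0,0,0,-1],[0,0,0.044,0,0,0,-1],[0,0,0.058,0,0,0,-1],[0,0,0.07,0,0,0,-1],[0.001,0,0.079,0,0,0,-1],[0.001,0,0.085,0,0,0,-1],[0.001,0,0.089,0,0,0,-1],[0.001,0,0.089,0,0,0,-1]]]'

```text
t: 18.35
position: [0.5456, -0.1074, 0.0105]
orientation: [-180.0, 0.0, 83.8]
wrist_force: [0.8, -0.6, -0.5]
opening: 0.268
gripper_force: 55.0
```

Call:
arm_command --motion '[[[0,0,0.0005,0,0,0,-1],[0,0,0.001,0,0,0,-1],[0,0,0.0015,0,0,0,-1],[0,0,0.002,0,0,0,-1],[0,0,0.0025,0,0,0,-1],[0,0,0.003,0,0,0,-1],[0,0,0.003,0,0,0,-1],[0,0,0.003,0,0,0,-1],[0,0,0.003,0,0,0,-1],[0,0,0.003,0,0,0,-1]]]'

```text
t: 19.35
position: [0.5458, -0.1074, 0.0079]
orientation: [180.0, 0.0, 83.8]
wrist_force: [0.3, -0.2, -0.7]
opening: 0.272
gripper_force: 55.0
```

```bash
python3 - <<'E'
from h import *
p0,R0,s=cur(); print(p0,s["orientation"],s["wrist_force"],s["ft_torque"])
f=cams.grab_frame("scene"); cv2.imwrite("pics/s7.png",cv2.resize(f["img"][210:310,210:350,::-1],(800,571),interpolation=cv2.INTER_CUBIC))
E
```

```text
[ 0.54582676 -0.1074172   0.00790992] [1.79979609e+02 1.98798919e-02 8.37872901e+01] [ 0.33450354 -0.24831236 -0.67977628] [-0.15898065 -0.06729232 -0.0003911 ]
```

View pics/s7.png

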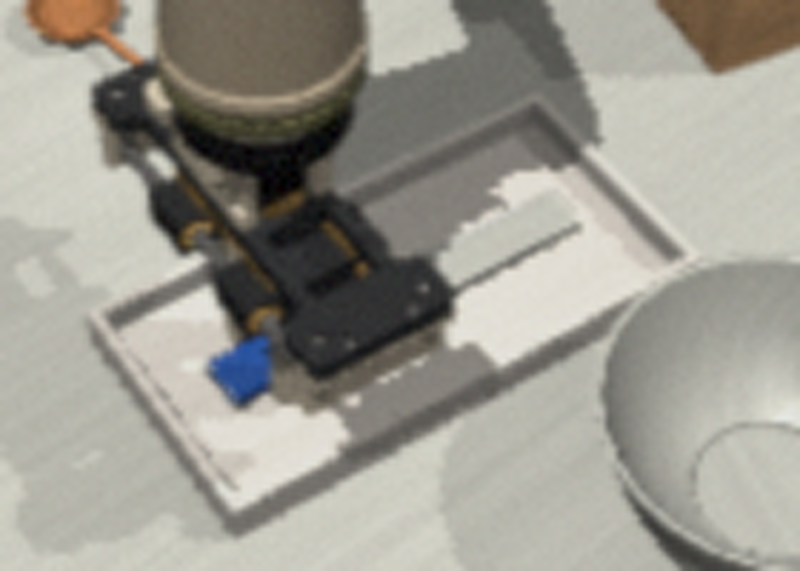

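The bar is inside the tray: blue end at (240,370), plain end at (575,215). Release with a partial opening, then rise.

Call:
arm_command --motion '[[[0,0,0.001,0,0,0,-1],[0,0,0.001,0,0,0,-0.44],[0,0,0.001,0,0,0,-0.35],[0,0,0.001,0,0,0,-0.25],[0,0,0.001,0,0,0,-0.1],[0,0,0.001,0,0,0,0],[0,0,0.001,0,0,0,0],[0,0,0.001,0,0,0,0],[0,0,0.001,0,0,0,0],[0,0,0.001,0,0,0,0]]]' --grip_force 10

```text
t: 20.4
position: [0.5458, -0.1074, 0.0069]
orientation: [180.0, 0.0, 83.8]
wrist_force: [-0.2, 0.2, 0.4]
opening: 0.499
gripper_force: 0.0
```

Call:
arm_command --motion '[[[0,0,-0.003,0,0,0,0],[0,0,-0.012,0,0,0,0],[0,0,-0.03,0,0,0,0],[0,0,-0.055,0,0,0,0],[0,0,-0.085,0,0,0,0],[0,0,-0.115,0,0,0,0.5],[0,0,-0.145,0,0,0,1],[0,0,-0.175,0,0,0,1],[0,0,-0.2,0,0,0,1],[0,0,-0.21,0,0,0,1]]]'

```text
t: 21.4
position: [0.5472, -0.1078, 0.2211]
orientation: [179.7, 0.1, 83.8]
wrist_force: [0.9, -0.6, -0.3]
opening: 0.879
gripper_force: 0.0
```

```bash
python3 - <<'E'
from h import *
f=cams.grab_frame("scene"); im=cv2.resize(f["img"][200:380,140:380,::-1],(800,600),interpolation=cv2.INTER_CUBIC)
cv2.imwrite("pics/s8.png",im)
for q in("bar_grip_end","bar_plain_end"): print(q,[(R.from_euler('z',-TR[2]).apply(onplane(f,d["xy"],.009)-[TR[0],TR[1],0]).round(3).tolist(),round(d["score"],2)) for d in tip_of(q,f)[:4]])
p0,R0,s=cur(); print(p0,s["orientation"])
p,Rt=bat(-.463,.19); print(p,rel(p,Rt).tolist())
E
```

```text
bar_grip_end [([-0.003, -0.096, 0.009], 0.81), ([-0.202, 0.328, 0.009], 0.63), ([0.119, 0.26, 0.009], 0.56)]
bar_plain_end [([-0.488, 0.29, 0.009], 0.82), ([-0.008, 0.098, 0.009], 0.79), ([0.198, 0.387, 0.009], 0.74), ([-0.17, -0.026, 0.009], 0.4)]
[ 0.54593441 -0.10742452  0.21712249] [1.79926040e+02 3.07628233e-02 8.37850334e+01]
[ 0.43111278 -0.31066451  0.21317549] [-0.2145, -0.0921, 0.0039, -0.4283, 0.3195, 1.8229]
```

View pics/s8.png

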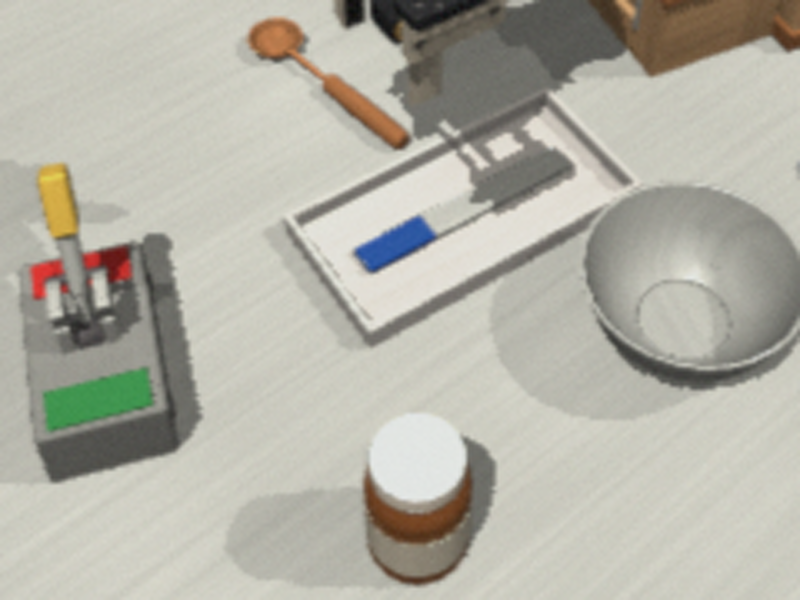

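The bar lies flat in the tray (blue end (370,260), plain end (570,165)), and the toggle is still locked on red at (60,200). Back to the toggle.

Call:
arm_command --motion '[[[-0.005,-0.002,0,-0.011,0.008,0.046,1],[-0.016,-0.007,0,-0.031,0.023,0.133,1],[-0.027,-0.012,0,-0.055,0.041,0.232,1],[-0.04,-0.017,0,-0.079,0.059,0.337,1],[-0.052,-0.022,0,-0.104,0.078,0.443,1],[-0.065,-0.028,0,-0.13,0.097,0.552,1],[-0.078,-0.033,0,-0.155,0.116,0.661,1],[-0.09,-0.039,0,-0.181,0.135,0.77,1],[-0.101,-0.043,0,-0.201,0.15,0.856,1],[-0.107,-0.046,0,-0.214,0.16,0.911,1]]]'

```text
t: 22.55
position: [0.4868, -0.2093, 0.2146]
orientation: [173.3, -13.2, 31.6]
wrist_force: [0.5, 0.3, 0.3]
opening: 1.0
gripper_force: 0.0
```

```bash
python3 - <<'E'
from h import *
p,Rt=bat(-.463,.19,-.0015); print(cur()[0],p,rel(p,Rt).tolist())
E
```

```text
[ 0.48675737 -0.20928915  0.21460464] [ 0.43053141 -0.31204727  0.21317549] [-0.0994, 0.0601, -0.0149, -0.2151, 0.1626, 0.9045]
```

Call:
arm_command --motion '[[[-0.005,0.003,-0.001,-0.011,0.008,0.046,1],[-0.014,0.009,-0.002,-0.031,0.023,0.132,1],[-0.025,0.015,-0.004,-0.055,0.041,0.23,1],[-0.037,0.022,-0.005,-0.079,0.06,0.334,1],[-0.048,0.029,-0.007,-0.105,0.079,0.44,1],[-0.06,0.036,-0.009,-0.13,0.098,0.548,1],[-0.072,0.044,-0.011,-0.156,0.118,0.656,1],[-0.084,0.051,-0.013,-0.182,0.137,0.764,1],[-0.094,0.057,-0.014,-0.202,0.153,0.85,1],[-0.0995,0.06,-0.015,-0.215,0.163,0.905,1]]]' --grip_force 10

```text
t: 23.55
position: [0.4317, -0.3121, 0.2141]
orientation: [-179.9, -26.6, -22.8]
wrist_force: [-0.2, -0.3, 0.4]
opening: 1.002
gripper_force: 0.0
```

```bash
python3 - <<'E'
from h import *
p,Rt=bat(-.463,.104,-.0025); p0,_,s=cur(); print(p0,s["orientation"],p,rel(p,Rt).tolist())
E
```

```text
[ 0.43169577 -0.31210811  0.21412554] [-179.94893091  -26.62426811  -22.77837434] [ 0.46555214 -0.32785609  0.13622986] [-0.0016, 0.0015, 0.0864, -0.0011, -0.0017, 0.0004]
```

Call:
arm_command --motion '[[[0,0,0.005,0,0,0,1],[-0.001,0.001,0.018,0,0,0,1],[-0.0015,0.0015,0.035,0,0,0,1],[-0.0015,0.0015,0.052,0,0,0,1],[-0.0015,0.0015,0.067,0,0,0,1],[-0.0015,0.0015,0.079,0,0,0,0.8],[-0.0015,0.0015,0.086,0,0,0,0.4],[-0.0015,0.0015,0.086,0,0,0,0],[-0.0015,0.0015,0.086,0,0,0,-1],[-0.0015,0.0015,0.086,0,0,0,-1]]]' --grip_force 10

```text
t: 24.55
position: [0.4669, -0.3279, 0.1392]
orientation: [179.9, -26.7, -22.4]
wrist_force: [0.5, 0.6, 0.9]
opening: 0.619
gripper_force: 0.0
```

Call:
arm_command --motion '[[[0,0,0,0,0,0,-1],[0,0,0,0,0,0,-1],[0,0,0,0,0,0,-1],[0,0,0,0,0,0,-1],[0,0,0,0,0,0,-1],[0,0,0,0,0,0,-1],[0,0,0,0,0,0,-1],[0,0,0,0,0,0,-1],[0,0,0,0,0,0,-1],[0,0,0,0,0,0,-1]]]'

```text
t: 25.55
position: [0.4666, -0.3276, 0.1384]
orientation: [179.9, -26.7, -22.4]
wrist_force: [-1.9, -0.1, 1.8]
opening: 0.214
gripper_force: 10.0
```

Call:
arm_command --motion '[[[0,0,0,0,0,0,-1],[0,0,0,0,0,0,-1],[0,0,0,0,0,0,-1],[0,0,-0.002,0,0,0,-1],[0,0,-0.005,0,0,0,-1],[0,0,-0.008,0,0,0,-1],[0,0,-0.011,0,0,0,-1],[0,0,-0.013,0,0,0,-1],[0,0,-0.013,0,0,0,-1],[0,0,-0.013,0,0,0,-1]]]' --grip_force 45

```text
t: 26.55
position: [0.461, -0.3253, 0.149]
orientation: [179.9, -26.7, -22.4]
wrist_force: [5.6, -5.6, -7.8]
opening: 0.215
gripper_force: 44.9
```

```bash
python3 arc.py -.463 .463 0
```

```text
[ 0.46101323 -0.32525396  0.14899603] [179.91593194 -26.65508527 -22.41987628] [ 3.   3.  10.3] 19.986773485900354
box-frame [-0.0432 -0.0019  0.089 ] lean -0.452 r 0.0989
[0.0091, 0.0001, 0.0005, 0.0006, -0.0926, 0.0001]
[0.0182, 0.0001, 0.0019, 0.0011, -0.1852, 0.0003]
[0.0271, 0.0002, 0.0041, 0.0017, -0.2778, 0.0004]
[0.0357, 0.0002, 0.0072, 0.0022, -0.3704, 0.0006]
[0.0441, 0.0003, 0.011, 0.0028, -0.463, 0.0007]
[0.052, 0.0003, 0.0156, 0.0033, -0.5556, 0.0009]
[0.0595, 0.0004, 0.0208, 0.0039, -0.6482, 0.001]
[0.0664, 0.0004, 0.0268, 0.0044, -0.7408, 0.0011]
[0.0728, 0.0005, 0.0334, 0.005, -0.8334, 0.0013]
[0.0786, 0.0005, 0.0405, 0.0055, -0.926, 0.0014]
```

Call:
arm_command --motion '[[[0.0091,0,0.0005,0,-0.0926,0,-1],[0.0182,0,0.0019,0.001,-0.1852,0,-1],[0.0271,0,0.0041,0.002,-0.2778,0,-1],[0.0357,0,0.0072,0.002,-0.3704,0,-1],[0.0441,0,0.011,0.003,-0.463,0,-1],[0.052,0,0.0156,0.003,-0.5556,0,-1],[0.0595,0,0.0208,0.004,-0.6482,0,-1],[0.0664,0,0.0268,0.004,-0.7408,0,-1],[0.0728,0,0.0334,0.005,-0.8334,0.001,-1],[0.0786,0,0.0405,0.005,-0.926,0.001,-1]]]'

```text
t: 27.55
position: [0.5405, -0.3586, 0.147]
orientation: [-179.8, 27.0, -22.5]
wrist_force: [-9.6, -2.4, -5.8]
opening: 0.213
gripper_force: 45.0
```

Call:
arm_command --motion '[[[0,0,0.004,0,0,0,-1],[0,0,0.008,0,0,0,-1],[0,0,0.012,0,0,0,-1],[0,0,0.0135,0,0,0,-1],[0,0,0.0135,0,0,0,-1],[0,0,0.0135,0,0,0,-1],[0,0,0.0135,0,0,0,-0.2],[0,0,0.0135,0,0,0,0.2],[0,0,0.0135,0,0,0,0.6],[0,0,0.0135,0,0,0,1]]]'

```text
t: 28.55
position: [0.5375, -0.3563, 0.137]
orientation: [-179.8, 26.4, -22.4]
wrist_force: [0.7, -1.0, -1.0]
opening: 0.509
gripper_force: 0.0
```

```bash
python3 arc.py 0 0 0 | head -2
```

```text
[ 0.53745295 -0.35634519  0.13703808] [-179.75789767   26.38345748  -22.36373845] [1.4 0.6 0.4] 47.37972457328372
box-frame [ 0.0393 -0.0009  0.077 ] lean 0.471 r 0.0865
```

Call:
arm_command --motion '[[[0,0,0,0,0,0,1],[0,0,0,0,0,0,1],[0,0,-0.005,0,0,0,1],[0,0,-0.015,0,0,0,1],[0,0,-0.03,0,0,0,1],[0,0,-0.045,0,0,0,1],[0,0,-0.065,0,0,0,1],[0,0,-0.085,0,0,0,1],[0,0,-0.105,0,0,0,1],[0,0,-0.12,0,0,0,1]]]'

```text
t: 29.55
position: [0.587, -0.3776, 0.2462]
orientation: [-179.8, 26.3, -22.4]
wrist_force: [0.3, -0.3, -0.0]
opening: 0.997
gripper_force: 0.0
```

```bash
python3 - <<'E'
from h import *
f=cams.grab_frame("scene"); cv2.imwrite("pics/s9.png",cv2.resize(f["img"][200:380,100:340,::-1],(800,600),interpolation=cv2.INTER_CUBIC))
print(cur()[2]["wrist_force"],cur()[0])
E
```

```text
[ 0.33843675 -0.54932001  2.48218013] [ 0.58762505 -0.37783228  0.24804562]
```

View pics/s9.png

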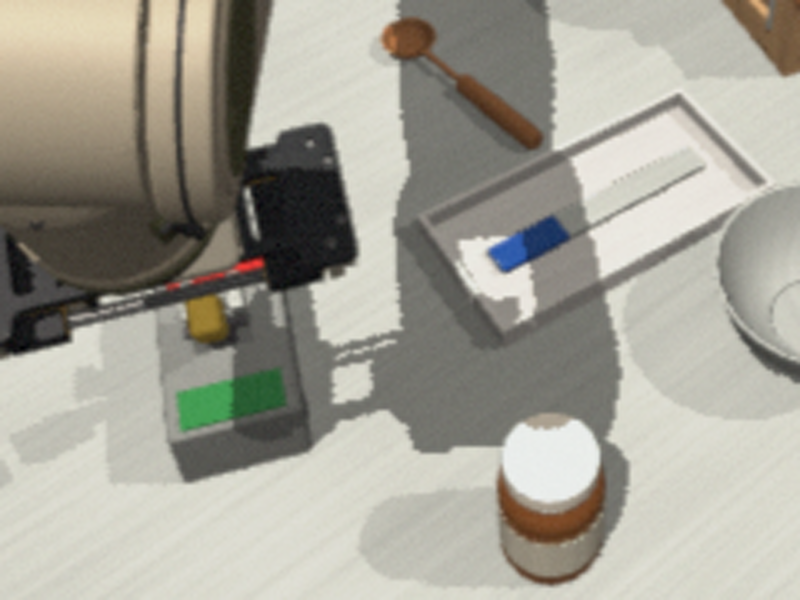

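The toggle leans to the green end and the bar is still in the tray. That was my 11th view, one over the limit of 10, so I make the last check numerically: does the yellow handle sit where it did at the start, when it was locked on?

```bash
python3 - <<'E'
from h import *
import pickle
f0=pickle.load(open("f0.pkl","rb"))
for n,a in (("top",f0[0]),("scene",f0[1])):
    for f in (a,cams.grab_frame(n)):
        h=cv2.cvtColor(f["img"],cv2.COLOR_RGB2HSV); m=((h[...,0]>20)&(h[...,0]<33)&(h[...,1]>150)&(h[...,2]>60)).astype(np.uint8)
        k,l,st,ce=cv2.connectedComponentsWithStats(m); print(n,[(st[i].tolist(),ce[i].round(1).tolist()) for i in range(1,k) if st[i][4]>25])
E
```

```text
top [([420, 185, 16, 19, 138], [428.2, 193.4])]
top []
scene [([157, 287, 11, 16, 81], [162.8, 295.5])]
scene [([156, 289, 12, 13, 121], [161.5, 295.2])]
```

```bash
python3 -c "
from plant import job
print(job.hand_in())"
```

```text
the job is handed in; nothing more can be done
None
```

I handed the job in, but the hand-in returned no verdict: the toggle went to red and locked, the bar was drawn out and laid flat in the tray, and the toggle is back on green, judged locked because its handle sits within about 1 pixel of its starting place; I viewed 11 pictures, one over the limit of 10.

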